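Press a bush home with the toggle press and swing it open again

ROBOT

A 6-joint arm with a two-finger parallel gripper is mounted at the origin on a cart in front of the work surface, level with it; the furniture and walls round the work are solid. World frame = base frame: x ahead of the robot, y to its left, z up, the work surface at z = 0. Lengths are in m, angles in rad, forces in N, time in s.
With the tool pointing down it reaches from about 0.375 to 0.9 m from the base axis. Payload 3.1 kg.
Tool frame: the origin (TCP) lies at the very end of the fingers, on their centre line; the grasp point (between the pads) lies robot.grasp_offset behind it (robot.grasp_offset is the distance from the TCP to the grasp point, in m); z points along the fingers, y is the direction in which the jaws open and shut (so a half turn about z gives the same grasp; the last joint's range is limited). The gripper opens to 87 mm and grips with 3 to 60 N. Pads are 19 mm wide; open, the fingers measure 117 mm over their backs; the gripper's body (75 mm by 190 mm) begins 51 mm behind the grasp point.
Start: joints at [1.038, 0.527, 1.433, -0, 1.181, -0.178], TCP at [0.217, 0.586, 0.223] pointing down, gripper open.
Joint ranges: [-3.08, 3.08], [-0.75, 2.2], [0.22, 2.44], [-1.43, 4.57], [0, 2.65], [-2.85, 2.85]. Speed limits (rad/s): [2.79, 2.79, 3.14, 3.14, 3.14, 3.14].

INTERFACE

Orientations are given as a unit quaternion [x, y, z, w].
In Python, from rig import robot gives the robot as it stands.
- The arm moves only by the tool drive_tool, never from a script. Its argument "targets" is one flat list of numbers, 6 for each row, row after row: the shift along the tool's x, y, z in cm, then the turn, a rotation vector about the tool's x, y, z in degrees. A call has 1 to 12 rows; each row is the pose to reach, as a shift and turn from the pose commanded when the call began, along the tool's axes at that moment; what a row does not reach only later rows make up. A row lasts 1/12 s, in which the tool goes at most 41.7 mm and 7.16 degrees, less where a joint would pass 70% of its speed; a pose out of reach is approached as far as the arm can. A call with a gripper value outside its range is refused whole. "grip" is the gripper command: -1 is fully open, 1 is shut, values between are in proportion, set as the call begins (left out, the last holds). The fingers move at their own pace and stop on an object; "squeeze" is the grip in N (left out, the last holds). Time passes only in rows, so rows that repeat a pose let the fingers close. It gives the time, the measured TCP pose, the force and the opening at its end, in the units of the state.
- robot.get_obs(): the state, without advancing time (a new reading comes with each control period).
- robot.camera(name): name is "scene" or "top"; returns (picture, depth): 384x512x3 uint8, red, green, blue; 384x512 float32, m along the optical axis (not along the pixel's ray), 0 where there is no reading.
- robot.calibration(name): a dict with "mtx" (3x3 intrinsics, pixels), "R" (3x3) and "t" (3): a world point X has camera coordinates R X + t. Camera axes: x right, y down, z forward; pixel columns grow to the right and rows downward; lengths in m; the calibration is good to about 2 mm. A picture is of the moment at which its call begins. calibration takes no time and is no camera call.
- robot.hand_in(): hands the job in, once; it reports no verdict.
The state is a dict: "time": time; "q": joint angles; "joint_velocities": joint speeds; "joint_torque": joint torques, N m; "position": TCP position; "tool_rot": TCP orientation; "ft_force": force on the tool from outside, world axes, zero at the start; "moment": the same for the moment, N m; "grip_width": finger opening in m.
Only numpy, scipy, OpenCV 4.12 (cv2) and the standard library are available. Lean on these libraries where they do the work, as an engineer would, in place of code of your own. Each camera call takes 0.05 s, during which the arm holds its last target.

TASK

The flanged steel bush in the aluminium housing is still standing proud. Swing the black T-handle of the toggle press upright, over centre to its stop, so that the clamp arm presses the bush fully home, then swing the handle all the way back open so the housing is free to be lifted out. Let the press do the pushing (do not push the bush with the gripper), and leave the housing in its nest and the other things on the bench alone.

Things in the scene. Friction and masses are not known exactly. Their poses are not given: they have to be found in the camera images.
- press: The toggle press, bolted to the bench; origin on the bench, 36 mm ahead of the handle hinge along x; axes as handle_hinge. Dark steel plate 215 x 100 x 12 mm (x from -80 to 135 mm), two cheeks 37 mm wide overall, up to 116 mm high (x from -49 to 24 mm), steel clamp arm with a sprung rubber-ended spindle. Open, the arm stands up to 160 mm high, at x 0 to 95 mm, ahead of the handle.
- handle (a joint): Angle of the press handle, rad. 0 = open, as it starts (leaning back 66 degrees from upright, clamp arm raised); it can lean 0.15 further back to its rear stop. Grows as it swings up towards the housing; dead centre 1.04; 1.15 = upright, on its stop. A toggle link drives the arm, fast at first, slowly near the end. Stays where left (0.12 N m friction); it takes 2 to 5 N at the bar.
- handle_hinge (a point): Point on the handle's hinge axis, midway between the two steel cheeks, 103 mm above the bench. Its frame: x level, from the handle towards the nest; y level, along the hinge axis; z up.
- handle_grip (a point): Middle of the black cross-bar at the end of the T-handle, 95 mm from the hinge axis. Bar: round, 19 mm in diameter, 90 mm long, along the hinge axis (this frame's y); a 10 mm rod joins it in the middle, so a half can be gripped from above, fingers before and behind it, about 30 mm to either side of the middle. Open, this point is 87 mm behind the hinge and 39 mm above it; upright, 95 mm above it.
- bush (a joint): How far the bush still stands proud of its seat, m: 0 = fully home, flange flat on the housing; 0.006 to 0.012 at the start. It slides stiffly (about 4 N) and stays where it is.
- bush_top (a point): Centre of the top face of the bush: plain steel flange 32 mm across and 6 mm thick on a 22 mm stem, in the middle of the housing's top. Fully home, this face is 58 mm above the bench.
- housing_center (a point): Centre of the loose aluminium housing, a block 56 x 56 x 40 mm, half-way up, 32 mm above the bench. It sits in a nest of low steel rails on the press plate with 1.5 mm play all round.
- nest (a point): Centre of the nest floor on the press plate, 123 mm ahead of the handle hinge along the press x axis and 12 mm above the bench; same frame directions as handle_hinge.
- sleeve_0: Bystander: black sleeve standing on end, 21 mm in diameter, 76 mm high, origin at its foot.
- pliers: Bystander: pliers lying flat, 152 x 42 x 12 mm, origin at the centre of the underside.
- marker_1: Bystander: marker pen lying, 131 x 16 mm, origin at the centre of the underside.
- screwdriver_0: Bystander: screwdriver lying between robot and press, 206 mm long, 26 x 22 mm handle, origin at the centre of the underside.
There are look-alikes about, which are no part of the job. Of the things like the part that bears bush, leave any that is green, orange or turquoise; of the rest the larger one is meant.

How it is judged:
By the outcome, as a careful person would: the job done as asked, in the order asked, and still so for the second after the job is handed in, with the robot touching nothing.
It also fails if it takes over 38 s, if anything falls off the work surface, if the arm or the gripper's body presses on something with over 40 N, if the wrist force passes 120 N, or if a joint passes its speed limit or range.

## Working session

There is one attempt and no reset: what is moved stays moved. The work goes in short steps, Python scripts to look and compute and a tool call to move; the robot and the scene stay as the last step left them, time stands still between calls to the robot, and variables do not carry over. Pictures are saved under pics/ and viewed, and the job is handed in when it is done.

Besides the shell and the picture viewer there is one more tool, called after ">>>" as a command line: name --argument value ..., lists and objects as JSON in quotes. drive_tool: Moves the arm, as the interface text tells. Its arguments: {"type":"object","properties":{"targets":{"type":"array","items":{"type":"number"}},"grip":{"type":"number"},"squeeze":{"type":"number"}},"required":["targets"]}

```bash
mkdir -p pics
python3 - <<'E'
from rig import robot
import cv2,numpy as np
for n in ("scene","top"):
    p,d=robot.camera(n); np.savez(f"{n}0.npz",p=p,d=d,**robot.calibration(n))
    cv2.imwrite(f"pics/{n}0.png",cv2.resize(p[:,:,::-1],(800,600),interpolation=cv2.INTER_CUBIC))
    c=robot.calibration(n); print(n,c["mtx"].round(1).tolist(),(-c["R"].T@c["t"]).round(3))
o=robot.get_obs(); print({k:np.round(v,3).tolist() for k,v in o.items()}, robot.grasp_offset)
E
```

```text
scene [[413.1, 0.0, 259.0], [0.0, 413.1, 192.0], [0.0, 0.0, 1.0]] [1.687 0.031 0.627]
top [[383.9, 0.0, 255.5], [0.0, 383.9, 193.3], [0.0, 0.0, 1.0]] [ 0.367 -0.012  1.04 ]
{'time': 0.1, 'q': [1.038, 0.528, 1.434, -0.0, 1.181, -0.178], 'joint_velocities': [-0.001, -0.002, -0.002, -0.001, -0.001, 0.0], 'joint_torque': [0.0, -44.099, -17.715, 0.064, 0.053, -0.0], 'position': [0.217, 0.586, 0.222], 'tool_rot': [0.176, 0.984, -0.001, -0.0], 'ft_force': [-0.378, 0.106, -0.31], 'moment': [-0.069, 0.021, 0.026], 'grip_width': 0.087} 0.0187
```

View pics/scene0.png

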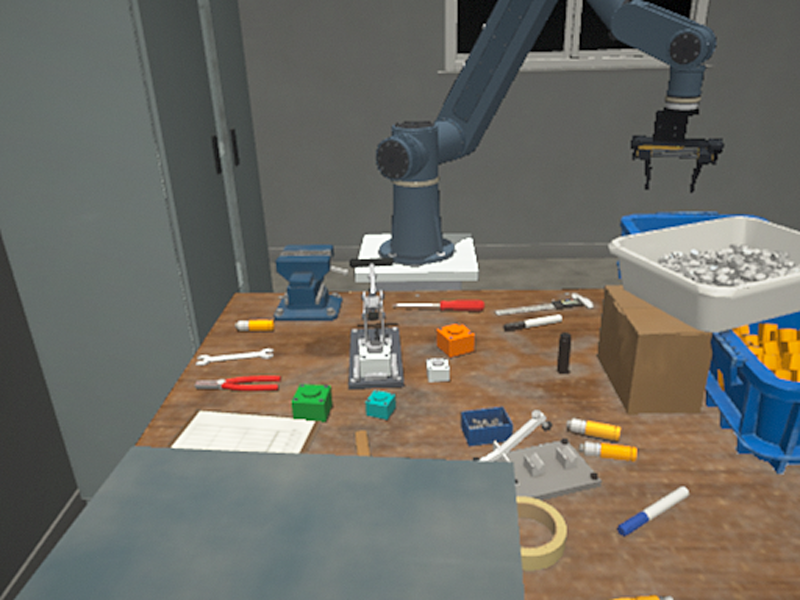

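View pics/top0.png

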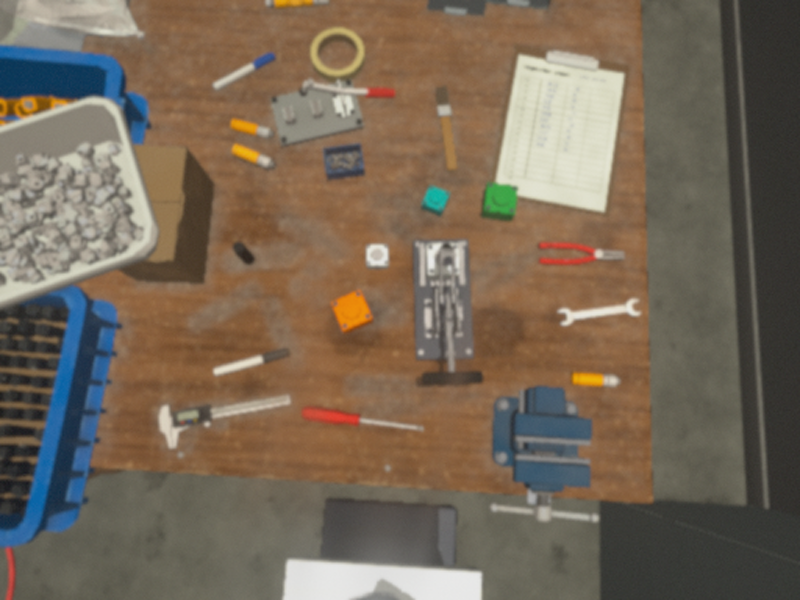

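Run:
```python
import cv2,numpy as np
t=np.load("top0.npz");s=np.load("scene0.npz")
a=cv2.resize(t["p"][140:260,250:320,::-1],None,fx=5,fy=5,interpolation=cv2.INTER_CUBIC)
b=cv2.resize(s["p"][155:255,210:280,::-1],None,fx=5.5,fy=6,interpolation=cv2.INTER_CUBIC)
b=cv2.resize(b,(420,600))
cv2.imwrite("pics/crop.png",np.hstack([a,b]))
```

```text
(no output)
```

View pics/crop.png

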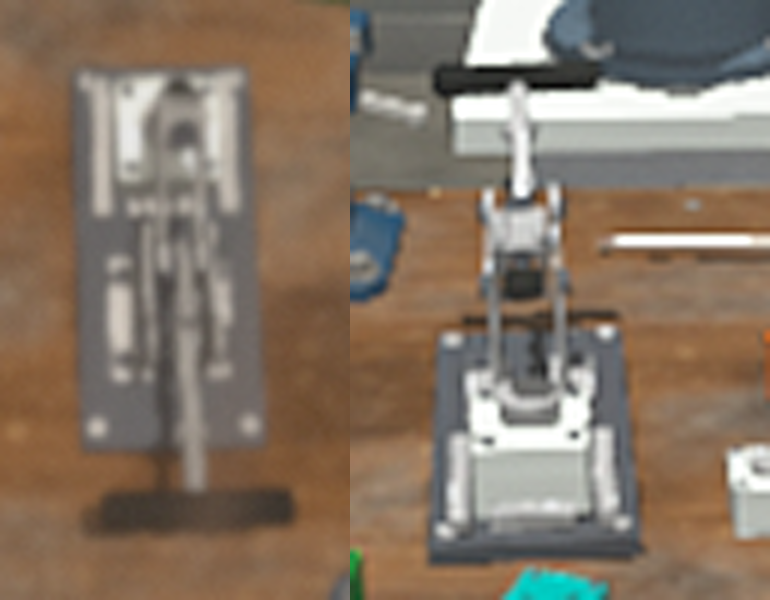

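```bash
cat > h.py <<'E'
import numpy as np
def ray(c,uv,z):
    uv=np.atleast_2d(uv).astype(float); M=c["mtx"];R=c["R"];t=c["t"]
    d=np.c_[uv,np.ones(len(uv))]@np.linalg.inv(M).T@R; o=-R.T@t
    return o+d*((z-o[2])/d[:,2])[:,None]
def pts(c,d):
    v,u=np.indices(d.shape); M=c["mtx"]
    P=np.stack([(u-M[0,2])/M[0,0]*d,(v-M[1,2])/M[1,1]*d,d],-1)
    return (P-c["t"])@c["R"]
E
python3 - <<'E'
import numpy as np,cv2
from h import *
t=np.load("top0.npz");s=np.load("scene0.npz")
uv=np.array([[73,70],[248,70],[265,447],[83,450]])/5.+[250,140]-0.4
C=ray(t,uv,.012); print(C.round(4))
ex=(C[0]+C[1]-C[2]-C[3])[:2]; ex/=np.linalg.norm(ex); print("yaw",np.arctan2(ex[1],ex[0]))
m=C.mean(0)[:2]; print("lens",np.linalg.norm(C[0]-C[3]),np.linalg.norm(C[1]-C[2]),np.linalg.norm(C[0]-C[1]))
hinge=m-ex*(0.0275+0.036); print("hinge",hinge, "grip",hinge-ex*.087)
for n,c in(("top",t),("scene",s)):
    P=pts(c,c["d"]); g=c["p"].max(2)
    k=(g<60)&(P[...,2]>.10)&(P[...,2]<.18)&(np.abs(P[...,0]-(hinge[0]-.087))<.04)&(np.abs(P[...,1]-hinge[1])<.09)&(c["d"]>0)
    Q=P[k]; print(n,k.sum(),Q.min(0).round(4),Q.max(0).round(4),np.median(Q,0).round(4))
    w=Q[:,:2]-Q[:,:2].mean(0); print(np.linalg.svd(w,full_matrices=False)[2][0])
    v,u=np.nonzero(k); print(u.min(),u.max(),v.min(),v.max())
    if n=="top":print(ray(c,[[u.min(),v[u==u.min()].mean()],[u.max(),v[u==u.max()].mean()]],.142))
E
```

```text
[[ 0.6978 -0.0142  0.012 ]
 [ 0.7039 -0.1119  0.012 ]
 [ 0.4932 -0.1292  0.012 ]
 [ 0.4855 -0.0318  0.012 ]]
yaw 0.08272055434563765
lens 0.2130254140890457 0.21137693235591032 0.09787455837997928
hinge [ 0.53180011 -0.07702177] grip [ 0.4450976  -0.08421025]Traceback (most recent call last):
  File "<stdin>", line 12, in <module>
    return umr_minimum(a, axis, None, out, keepdims, initial, where)
ValueError: zero-size array to reduction operation minimum which has no identity
```

Run:
```python
import numpy as np,cv2
from h import *
t=np.load("top0.npz");s=np.load("scene0.npz")
P=pts(t,t["d"])
for v in range(234,252): print(v,t["p"].max(2)[v,264:314:3],(P[v,264:314:6,2]*1000).astype(int))
P=pts(s,s["d"]);print(s["p"].max(2)[164:174,222:256:3]);print((P[164:174,222:256:3]*1000).astype(int)[3:6])
```

```text
234 [135 134 135 134 128 119  88 115 152 128 118 119 118 125 126 125 125] [ -1   2   0   1 136  -2  -2   1   0]
235 [134 132 134 134 125 118  86 114 150 125 119 119 117 123 123 128 126] [ -1   1   0   0 141  -1   0   0   0]
236 [133 133 136 128 123 117  86 114 145 121 115 116 112 114 117 127 129] [  0  -1  -1  -1 142  -1   0   0   1]
237 [134 134 131 115 110 104  81 103 130 112 108 106  99  96 100 131 132] [  0   0  -1  -1 141   1   1   2   3]
238 [137 138 121  94  88  84  73  87 103  98  95  91  82  77  77 132 136] [  1   1 144 145 146 147 147 145   0]
239 [138 137 103  74  69  70  68  76  85  87  89  83  75  67  60 127 135] [ -1 143 146 149 148 149 148 150   1]
240 [139 130  91  67  67  67  71  75  81  88  90  82  72  67  62 116 132] [ -1 147 148 149 151 148 147 150   0]
241 [139 115  83  69  68  67  68  77  82  88  87  83  76  63  62 109 131] [  0 147 149 147 149 151 150 150  -1]
242 [138 106  79  69  69  68  71  77  84  90  89  83  70  64  61 107 131] [ -2 150 150 148 152 149 151 151  -1]
243 [134  99  75  68  67  67  69  79  84  90  87  81  74  69  63 112 131] [  1 147 147 150 1
[... 1470 characters left out ...]
  -93   148]
  [  450   -84   146]
  [  458   -74   148]
  [  452   -65   146]
  [  453   -55   146]
  [  451   -46   146]
  [   90   -56     5]
  [   92   -43     5]]

 [[-1822  -436  -745]
  [  465  -121   149]
  [  462  -112   147]
  [  457  -103   145]
  [  456   -94   145]
  [  456   -84   144]
  [  455   -74   144]
  [  450   -65   142]
  [  450   -56   142]
  [  454   -46   143]
  [   86   -56     0]
  [   90   -44     0]]

 [[-1817  -436  -753]
  [  459  -122   143]
  [  463  -112   144]
  [  456  -103   141]
  [  456   -94   141]
  [  457   -84   142]
  [  456   -75   141]
  [  454   -65   140]
  [  456   -55   141]
  [  451   -46   139]
  [   98   -56     0]
  [  102   -43     0]]]
```

Run:
```python
import numpy as np,cv2
from h import *
t=np.load("top0.npz");s=np.load("scene0.npz")
for n,c,b in (("top",t,(225,260,255,320)),("scene",s,(160,175,215,262))):
    P=pts(c,c["d"]); k=np.zeros(c["d"].shape,bool); k[b[0]:b[1],b[2]:b[3]]=1
    k&=(P[...,2]>.125)&(P[...,2]<.16)&(P[...,0]<.48)&(P[...,0]>.4)
    if n=="top": k[:238]=0
    Q=P[k]; print(n,k.sum(),Q.mean(0).round(4),np.percentile(Q,[1,99],axis=0).round(4).tolist(), np.polyfit(Q[:,1],Q[:,0],1))
```

```text
top 308 [ 0.4457 -0.0834  0.148 ] [[0.4356, -0.1271, 0.1404], [0.4561, -0.0396, 0.1525]] [-0.06355264  0.44038436]
scene 166 [ 0.4557 -0.0825  0.1435] [[0.4443, -0.126, 0.133], [0.4755, -0.0398, 0.1512]] [-0.0822295   0.44888362]
```

```bash
cat >> h.py <<'E'
from scipy.spatial.transform import Rotation as Ro
def rel(pos,yaw,o=None):
    """shift (cm, tool axes) and turn (deg rotvec) to tool-down pose with tool y at yaw"""
    from rig import robot
    o=o or robot.get_obs(); R=Ro.from_quat(o["tool_rot"])
    y=np.array([np.cos(yaw),np.sin(yaw),0]);z=np.array([0,0,-1.]);x=np.cross(y,z)
    T=Ro.from_matrix(np.c_[x,y,z])
    return np.round(R.inv().apply(np.array(pos)-o["position"])*100,2),np.round((R.inv()*T).as_rotvec(degrees=True),1)
E
python3 - <<'E'
import numpy as np
from h import *
t=np.load("top0.npz");P=pts(t,t["d"]).reshape(-1,3)
for y0 in np.arange(-.3,.6,.1):
  print(round(y0,1),[round(float(P[(abs(P[:,1]-y0-.05)<.05)&(abs(P[:,0]-x0-.05)<.05)][:,2].max(initial=-1)),2) for x0 in np.arange(.1,.8,.1)])
ex=np.array([np.cos(.08),np.sin(.08)]);ey=np.array([-ex[1],ex[0]])
g=np.array([.4455,-.0835])+.029*ey; print(g)
print(rel([*g,.26],.08), rel([.25,.45,.33],.08))
E
```

```text
-0.3 [-0.74, 0.13, 0.13, 0.13, 0.01, 0.01, 0.01]
-0.2 [0.0, 0.06, 0.14, 0.15, 0.02, 0.03, 0.05]
-0.1 [0.01, 0.0, 1.04, 0.15, 0.13, 0.16, 0.04]
0.0 [0.01, 0.0, 0.03, 0.01, 0.05, 0.04, 0.01]
0.1 [0.0, 0.0, 0.03, 0.02, 0.05, 0.01, 0.01]
0.2 [-0.74, 0.01, 0.01, 0.02, 0.0, 0.08, 0.01]
0.3 [-0.74, 0.0, 0.01, 0.02, 0.24, 0.24, 0.24]
0.4 [0.15, 0.15, 0.15, 0.15, 0.24, 0.22, 0.24]
0.5 [0.15, 0.15, 0.15, 0.23, 0.24, 0.24, 0.24]
[ 0.44318247 -0.05459275]
(array([-43.47, -52.17,  -3.75]), array([-0.1,  0. , 65.1])) (array([ -7.82, -11.57, -10.81]), array([-0.1,  0. , 65.1]))
```

>>> drive_tool --targets '[0,0,-4,0,0,0,0,0,-8,0,0,0,-2.2,-2.6,-8,0,0,3,-4.3,-5.2,-8,0,0,6,-6.5,-7.8,-8,0,0,10,-8.7,-10.4,-8,0,0,13,-10.9,-13,-8,0,0,16,-13,-15.6,-8,0,0,20,-15.2,-18.2,-8,0,0,23,-17.4,-20.9,-8,0,0,26,-19.6,-23.5,-8,0,0,29,-21.7,-26.1,-8,0,0,32]' --grip -1 --squeeze 20

```text
time: 1.1
position: [0.3298, 0.2643, 0.3023]
tool_rot: [0.442, 0.897, -0.0, -0.0]
ft_force: [1.0, 0.5, 0.1]
grip_width: 0.0872
```

```bash
python3 -c "
from h import *
print(rel([.4432,-.0546,.26],.08))"
```

```text
(array([-32.19, -10.44,   4.24]), array([-0.,  0., 33.]))
```

>>> drive_tool --targets '[-3,-1,0.4,0,0,3,-6,-2,0.8,0,0,6,-9,-3,1.2,0,0,9,-12,-4,1.6,0,0,12,-15,-5,2,0,0,15,-18,-6,2.4,0,0,18,-21,-7,2.8,0,0,21,-24,-8,3.2,0,0,24,-27,-9,3.6,0,0,27,-30,-9.8,4,0,0,30,-32,-10.4,4.2,0,0,33,-32,-10.4,4.2,0,0,33]'

```text
time: 2.1
position: [0.4451, -0.0547, 0.2601]
tool_rot: [0.68, 0.733, -0.0, 0.001]
ft_force: [0.6, -0.1, 0.4]
grip_width: 0.0872
```

```bash
python3 -c "
from h import *
print(rel([.4432,-.0546,.2],.08),rel([.4432,-.0546,.123],.08))
from rig import robot;print(robot.get_obs()['q'])
import cv2
for n in ('top','scene'):
    p,d=robot.camera(n)
    r=p[150:350,180:400] if n=='top' else p[60:260,180:400]
    cv2.imwrite(f'pics/{n}1.png',cv2.resize(r[:,:,::-1],(660,600)))
"
```

```text
(array([ 0.04, -0.19,  6.01]), array([ 0.1,  0.1, -0.2])) (array([ 0.05, -0.2 , 13.71]), array([ 0.1,  0.1, -0.2]))
[-3.71566698e-01  2.36205028e-01  1.80863262e+00 -1.33440717e-03
  1.09494270e+00 -4.47010211e-01]
```

View pics/scene1.png

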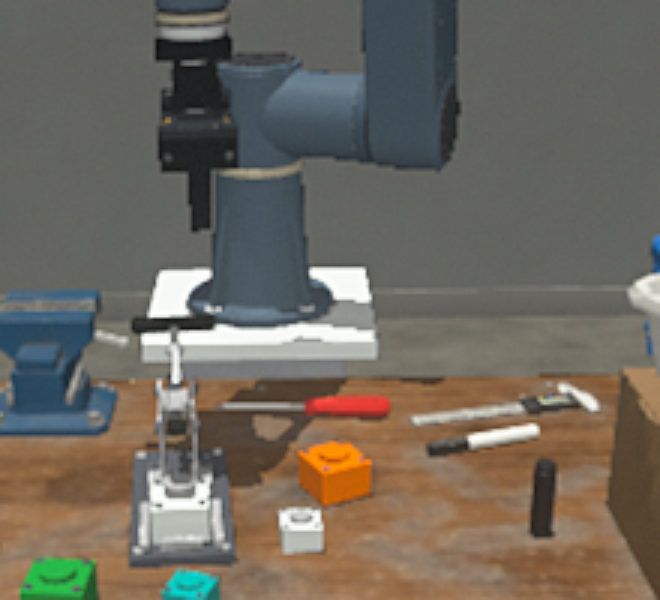

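>>> drive_tool --targets '[0,-0.1,3,0,0,0,0,-0.1,6,0,0,0,0,-0.1,8.5,0,0,0,0,-0.1,11,0,0,0,0,-0.1,13,0,0,0,0,-0.1,13.9,0,0,0,0,-0.1,13.9,0,0,0]'

```text
time: 2.78
position: [0.4398, -0.0489, 0.1198]
tool_rot: [0.677, 0.736, -0.001, -0.003]
ft_force: [0.3, 0.1, -0.0]
grip_width: 0.0867
```

>>> drive_tool --targets '[0,0,0,0,0,0,0,0,0,0,0,0,0,0,0,0,0,0,0,0,0,0,0,0,0,0,0,0,0,0,0,0,0,0,0,0,0,0,0,0,0,0,0,0,0,0,0,0]' --grip 1 --squeeze 20

```text
time: 3.45
position: [0.4422, -0.0511, 0.1217]
tool_rot: [0.678, 0.735, 0.0, 0.0]
ft_force: [0.7, -0.3, -0.0]
grip_width: 0.0415
```

>>> drive_tool --targets '[0,0,0,0,0,0,0,0,0,0,0,0,0,0,0,0,0,0,0,0,0,0,0,0,0,0,0,0,0,0,0,0,0,0,0,0,0,0,0,0,0,0]'

```text
time: 4.03
position: [0.444, -0.051, 0.1217]
tool_rot: [0.678, 0.735, 0.001, 0.001]
ft_force: [4.3, 2.4, -2.7]
grip_width: 0.0172
```

```bash
python3 -c "
from h import *
from rig import robot
o=robot.get_obs();print(o['position'],o['ft_force'],o['grip_width'])
g=np.array(o['position'])
R=Ro.from_quat(o['tool_rot'])
print(R.as_matrix().round(3))
# arc
for n in range(0,13):
    a=1.2*n/12; th=np.radians(66)-a
    d=.095*np.array([np.sin(np.radians(66))-np.sin(th),np.cos(th)-np.cos(np.radians(66))])
    w=np.array([d[0]*np.cos(.08),d[0]*np.sin(.08),d[1]])
    print(round(a,2),(R.inv().apply(w)*100).round(2))
"
```

```text
[ 0.44403741 -0.05102964  0.1216595 ] [ 4.34642059  2.40018974 -2.70089833] 0.017195642687026325
[[-0.081  0.997  0.004]
 [ 0.997  0.081 -0.   ]
 [-0.     0.004 -1.   ]]
0.0 [0. 0. 0.]
0.1 [-0.    0.43 -0.85]
0.2 [-0.    0.95 -1.64]
0.3 [-0.    1.54 -2.39]
0.4 [-0.    2.2  -3.07]
0.5 [-0.    2.93 -3.68]
0.6 [-0.    3.71 -4.21]
0.7 [-0.01  4.55 -4.66]
0.8 [-0.01  5.42 -5.03]
0.9 [-0.01  6.33 -5.31]
1.0 [-0.01  7.26 -5.5 ]
1.1 [-0.01  8.21 -5.59]
1.2 [-0.01  9.16 -5.59]
```

>>> drive_tool --targets '[0,0.2,-0.4,0,0,0,0,0.4,-0.85,0,0,0,0,0.7,-1.25,0,0,0,0,0.95,-1.65,0,0,0,0,1.25,-2.0,0,0,0,0,1.55,-2.4,0,0,0]'

```text
time: 4.53
position: [0.4573, -0.0499, 0.1455]
tool_rot: [0.678, 0.735, -0.001, -0.0]
ft_force: [2.0, -1.3, -6.2]
grip_width: 0.0176
```

```bash
cat > snap.py <<'E'
import sys,cv2,numpy as np
from rig import robot
o=robot.get_obs();print(o['time'],o['position'].round(4),o['ft_force'].round(1),o['grip_width'])
k=sys.argv[1];ims=[]
for n in ('scene',)+(('top',) if len(sys.argv)>2 else ()):
    p,d=robot.camera(n);np.savez(f'{n}{k}.npz',p=p,d=d,**robot.calibration(n))
    r=p[140:260,240:330] if n=='top' else p[130:250,200:290]
    ims.append(cv2.resize(r[:,:,::-1],(390,520),interpolation=cv2.INTER_CUBIC))
cv2.imwrite(f'pics/s{k}.png',np.hstack(ims))
E
python3 snap.py 2
```

```text
4.5333 [ 0.4573 -0.0499  0.1455] [ 2.  -1.3 -6.2] 0.0175593014292595
```

View pics/s2.png

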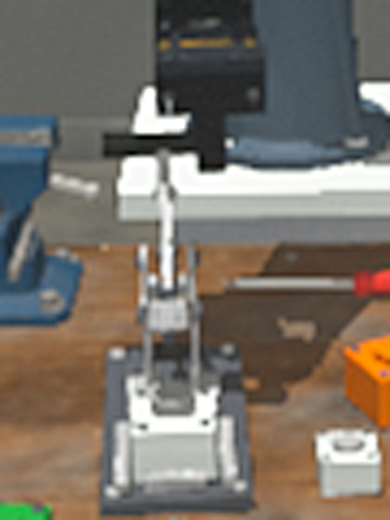

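>>> drive_tool --targets '[0,0.3,-0.35,0,0,0,0,0.65,-0.67,0,0,0,0,1.0,-1.0,0,0,0,0,1.4,-1.3,0,0,0,0,1.8,-1.55,0,0,0,0,2.2,-1.8,0,0,0,0,2.6,-2.05,0,0,0,0,3.0,-2.26,0,0,0,0,3.45,-2.45,0,0,0,0,3.9,-2.63,0,0,0,0,4.3,-2.78,0,0,0,0,4.8,-2.91,0,0,0]'

```text
time: 5.58
position: [0.5015, -0.0459, 0.1757]
tool_rot: [0.677, 0.736, -0.003, -0.003]
ft_force: [-7.6, -4.0, 8.5]
grip_width: 0.0174
```

>>> drive_tool --targets '[0,0.25,-0.06,0,0,0,0,0.5,-0.1,0,0,0,0,0.75,-0.15,0,0,0,0,1.0,-0.2,0,0,0,0,1.25,-0.23,0,0,0,0,1.5,-0.26,0,0,0,0,1.7,-0.28,0,0,0,0,1.9,-0.28,0,0,0,0,2.1,-0.28,0,0,0]'

```text
time: 6.33
position: [0.5252, -0.044, 0.1781]
tool_rot: [0.678, 0.735, -0.001, -0.001]
ft_force: [-3.0, -0.8, 3.0]
grip_width: 0.0171
```

```bash
python3 snap.py 3
```

```text
6.3333 [ 0.5252 -0.044   0.1781] [-3.  -0.8  3. ] 0.017103265934881772
```

View pics/s3.png

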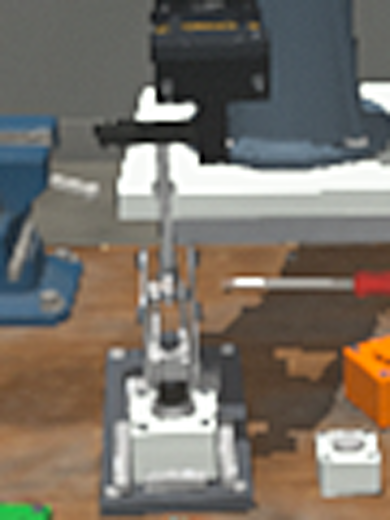

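>>> drive_tool --targets '[0,0.2,0,0,0,0,0,0.4,0,0,0,0,0,0.5,0,0,0,0,0,0.6,0,0,0,0,0,0.6,0,0,0,0]'

```text
time: 6.8
position: [0.5303, -0.0435, 0.1777]
tool_rot: [0.677, 0.736, -0.002, -0.002]
ft_force: [-7.9, -1.6, 9.6]
grip_width: 0.0171
```

>>> drive_tool --targets '[0,0.2,0,0,0,0,0,0.4,0,0,0,0,0,0.6,0,0,0,0,0,0.6,0,0,0,0]'

```text
time: 7.13
position: [0.5303, -0.0434, 0.1776]
tool_rot: [0.677, 0.736, -0.007, -0.007]
ft_force: [-20.2, -6.9, 19.0]
grip_width: 0.0173
```

```bash
python3 snap.py 4 t
```

```text
7.1333 [ 0.5303 -0.0434  0.1776] [-20.2  -6.9  19. ] 0.017253753473442473
```

View pics/s4.png

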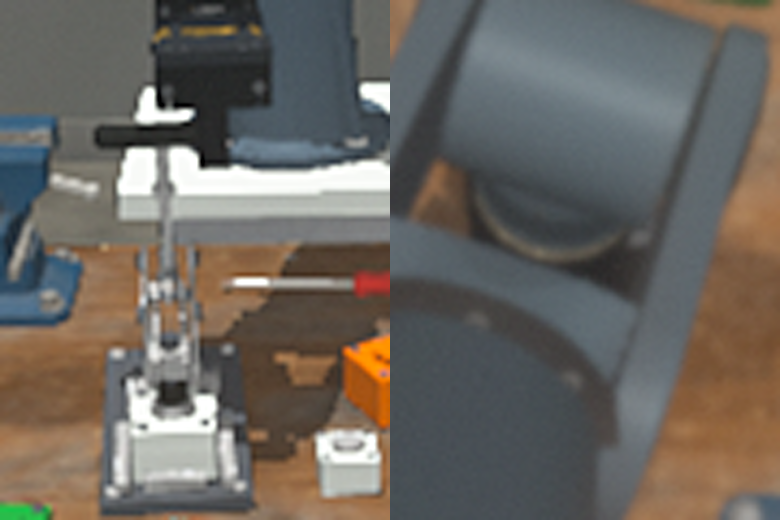

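>>> drive_tool --targets '[0,-0.5,0,0,0,0,0,-1.0,0,0,0,0,0,-1.44,0,0,0,0,0,-1.9,0.04,0,0,0,0,-2.4,0.09,0,0,0,0,-2.85,0.18,0,0,0,0,-3.3,0.28,0,0,0,0,-3.8,0.42,0,0,0,0,-4.25,0.57,0,0,0,0,-4.7,0.75,0,0,0,0,-5.1,0.93,0,0,0,0,-5.5,1.15,0,0,0]'

```text
time: 8.23
position: [0.4836, -0.0476, 0.1659]
tool_rot: [0.678, 0.735, 0.0, 0.0]
ft_force: [4.1, 3.2, 2.5]
grip_width: 0.0171
```

>>> drive_tool --targets '[0,-0.4,0.23,0,0,0,0,-0.8,0.5,0,0,0,0,-1.2,0.76,0,0,0,0,-1.6,1.06,0,0,0,0,-1.95,1.37,0,0,0,0,-2.3,1.7,0,0,0,0,-2.6,2.05,0,0,0,0,-2.9,2.42,0,0,0,0,-3.2,2.8,0,0,0,0,-3.46,3.2,0,0,0,0,-3.72,3.6,0,0,0,0,-3.95,4.0,0,0,0]'

```text
time: 9.23
position: [0.4446, -0.0509, 0.1259]
tool_rot: [0.678, 0.735, 0.001, 0.001]
ft_force: [4.2, 4.2, 3.7]
grip_width: 0.0174
```

```bash
python3 snap.py 5
```

```text
9.2333 [ 0.4446 -0.0509  0.1259] [4.2 4.2 3.7] 0.01743595211429905
```

View pics/s5.png

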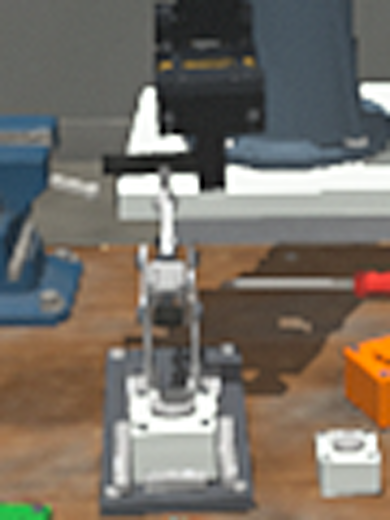

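>>> drive_tool --targets '[0,-0.15,0.3,0,0,0,0,-0.3,0.6,0,0,0,0,-0.4,0.9,0,0,0,0,-0.5,1.2,0,0,0,0,-0.5,1.2,0,0,0]'

```text
time: 9.7
position: [0.4397, -0.0514, 0.1137]
tool_rot: [0.678, 0.735, 0.0, 0.001]
ft_force: [5.0, 2.9, 0.7]
grip_width: 0.0175
```

Now open the jaws and rise straight up.

>>> drive_tool --targets '[0,0,0,0,0,0,0,0,0,0,0,0,0,0,0,0,0,0,0,0,0,0,0,0,0,0,0,0,0,0,0,0,0,0,0,0,0,0,0,0,0,0,0,0,0,0,0,0,0,0,0,0,0,0,0,0,0,0,0,0]' --grip -1

```text
time: 10.53
position: [0.4391, -0.0512, 0.114]
tool_rot: [0.678, 0.735, -0.0, -0.0]
ft_force: [0.0, -0.1, -0.7]
grip_width: 0.0762
```

>>> drive_tool --targets '[0,0,-1,0,0,0,0,0,-2.5,0,0,0,0,0,-4.5,0,0,0,0,0,-7,0,0,0,0,0,-10,0,0,0,0,0,-13,0,0,0,2,0,-15,0,0,0,6,0,-16,0,0,0,10,0,-16,0,0,0,14,0,-16,0,0,0,18,0,-16,0,0,0,22,0,-16,0,0,0]'

```text
time: 11.53
position: [0.4205, 0.1698, 0.2742]
tool_rot: [0.678, 0.735, 0.0, 0.0]
ft_force: [0.6, -0.4, -0.3]
grip_width: 0.0868
```

>>> drive_tool --targets '[3,0,0,0,0,0,6,0,0,0,0,0,9,0,0,0,0,0,10,0,0,0,0,0,10,0,0,0,0,0]'

```text
time: 11.95
position: [0.4126, 0.2695, 0.2738]
tool_rot: [0.676, 0.737, 0.0, -0.0]
ft_force: [-0.0, 0.7, 0.4]
grip_width: 0.087
```

```bash
python3 snap.py 6 t
python3 - <<'E'
import numpy as np
from h import *
s=np.load("scene6.npz");t=np.load("top6.npz")
s0=np.load("scene0.npz");t0=np.load("top0.npz")
ex=np.array([np.cos(.08),np.sin(.08)]);ey=np.array([-ex[1],ex[0]]);H=np.array([.532,-.077])
for n,c,b in(("scene0",s0,s),("top0",t0,t)):
  for m,q in(("before",c),("after",b)):
    P=pts(q,q["d"]);L=np.stack([(P[...,:2]-H)@ex,(P[...,:2]-H)@ey,P[...,2]],-1)
    k=(L[...,0]<-.065)&(L[...,0]>-.13)&(abs(L[...,1])<.055)&(L[...,2]>.1)&(L[...,2]<.16)
    print(n,m,"bar",k.sum(),L[k].mean(0).round(4))
    r=np.hypot(L[...,0]-.123,L[...,1]); k=(r<.014)&(L[...,2]>.045)&(L[...,2]<.08)
    print("  bush top",k.sum(),np.round(np.percentile(L[k][:,2],[10,50,90]),4) if k.sum() else 0)
    k=(abs(L[...,0]-.123)<.026)&(abs(L[...,1])<.027)&(r>.02)&(L[...,2]>.045)&(L[...,2]<.065)
    print("  housing",k.sum(),L[k].mean(0).round(4))
E
```

```text
11.95 [0.4126 0.2695 0.2738] [-0.   0.7  0.4] 0.08699511556606197
scene0 before bar 159 [-0.0773  0.0006  0.144 ]
  bush top 42 [0.0511 0.0643 0.0657]
  housing 68 [0.1311 0.0017 0.0524]
scene0 after bar 155 [-0.0814  0.0018  0.1325]
  bush top 35 [0.0558 0.0571 0.0584]
  housing 80 [0.1302 0.002  0.0517]
top0 before bar 328 [-0.0856  0.0005  0.1474]
  bush top 16 [0.0553 0.0642 0.0655]
  housing 152 [0.1199 0.0027 0.0512]
top0 after bar 318 [-0.0894 -0.0008  0.1358]
  bush top 15 [0.0549 0.0567 0.0589]
  housing 148 [0.1255 0.0047 0.0512]
```

View pics/s6.png

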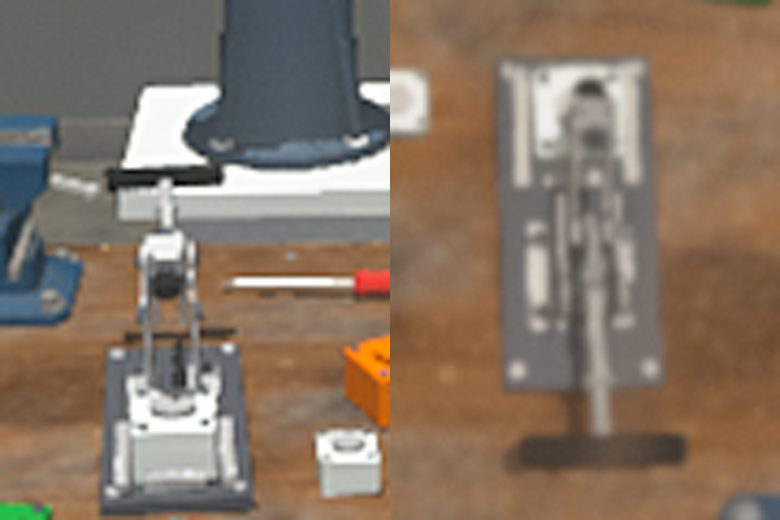

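```bash
python3 -c "
from rig import robot
print(robot.hand_in())"
```

```text
the job is handed in; nothing more can be done
None
```

I gripped one half of the T-bar from above and swung the handle upright over centre. At its stop the position stayed put while the force rose to about 20 N. I then swung it back slightly past its starting angle, released it and moved the gripper clear, handing in at about 12 s.

- **Bush:** depth readings put its top face at about 64 mm before and 57–58 mm after. Fully home is 58 mm.
- **Handle and arm:** the bar sits about 11 mm lower than at the start, so the handle is about 0.12 rad past open, with the clamp arm raised.
- **Housing:** it is still in its nest.
- **Bystanders:** I did not measure the other things on the bench, but no contact with them showed in the forces or pictures.
- **Disagreement:** the gripper read about 17 mm on the 19 mm bar. I put this down to soft pads, and it caused no trouble.

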